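# Stop the comparator stand rocking on its screw foot

### The arm

A 7-joint arm with a two-finger parallel gripper is mounted at the origin on a cart in front of the work surface, level with it; the furniture and walls round the work are solid. World frame = base frame: x ahead of the robot, y to its left, z up, the work surface at z = 0. Lengths are in m, angles in rad, forces in N, time in s.
With the tool pointing down it reaches from about 0.425 to 0.925 m from the base axis. Payload 6.8 kg.
Tool frame: the origin (TCP) lies on the front face of the gripper's body, between the roots of the fingers; the fingertips stand 73 mm ahead of it and the grasp point (between the pads) lies 54 mm ahead of it (ctrl.tip_extent is the z of the fingertips in the tool frame, in m); z points along the fingers, y is the direction in which the jaws open and shut (so a half turn about z gives the same grasp; the last joint's range is limited). The gripper opens to 85 mm and grips with 20 to 120 N. Pads are 22 mm wide; open, the fingers measure 114 mm over their backs; the gripper's body (76 mm by 85 mm) begins 54 mm behind the grasp point. The pads swing forward as they close: fully open they stand 13 mm farther back than shut.
Start: joints at [1.014, 0.477, 0.022, 1.555, -0.011, 1.109, -0.083], TCP at [0.293, -0.608, 0.304] pointing down, gripper open.
Joint ranges: [-2.96, 2.96], [-0.34, 2.1], [-1.41, 1.46], [0.24, 2.44], [-1.37, 4.51], [0.17, 1.92], [-2.96, 2.96]. Speed limits (rad/s): [2.39, 2.39, 3.14, 3.14, 3.14, 3.14, 3.14].

### API

Orientations are given as a rotation vector (axis times angle).
In Python, from station import ctrl, gripper_open, grasp, eyes, job, status gives the robot as it stands. Calls block until the motion is done:
- ctrl.movep(position, orientation): joint-space move of the TCP to a pose.
- ctrl.movel(position, rot=None, feed=0.15): straight line of the TCP; rot=None keeps the orientation; feed is the mean speed in m/s.
- ctrl.set_joints(angles): joint-space move.
- gripper_open() and grasp(strength=None): open the fingers fully, or close them until they stop; strength is the grip in N (None keeps the last).
- ctrl.dwell(seconds).
- ctrl.solve_ik(position, orientation): joint angles nearest the present ones, or None.
- eyes.snapshot(name): name is "side" or "top" or "wrist"; returns a dict with "img" (384x512x3 uint8, blue, green, red), "depth" (384x512 float32, m along the optical axis (not along the pixel's ray), 0 where there is no reading), "fx", "fy", "cx", "cy" (pixels), "extrinsics" (4x4, takes a point from world to camera coordinates); the wrist camera has in their place "T_tool_cam" (4x4, takes a point from camera to tool coordinates, whose origin is the TCP and whose axes are the flange's). Camera axes: x right, y down, z forward; pixel columns grow to the right and rows downward; lengths in m; the calibration is good to about 2 mm. The wrist camera is an equidistant fisheye: a pixel r from the principal point sees the ray r / f radians off the axis. A picture is of the moment at which its call begins: read the wrist's pose just before it.
A pose or a line that the arm cannot do raises ctrl.PlanningError and nothing moves.
- job.hand_in(): hands the job in, once; it reports no verdict.
Readings, each from a call of its own:
- status.current_time(): time.
- status.current_joint_positions(): joint angles.
- status.current_qd(): joint speeds.
- status.current_joint_efforts(): joint torques, N m.
- status.current_eef_pos(): TCP position.
- status.current_tool_rot(): TCP orientation.
- status.current_contact_force(): force on the tool from outside, world axes, zero at the start.
- status.current_moment(): the same for the moment, N m.
- status.current_opening(): finger opening in m.
Only numpy, scipy, OpenCV 4.12 (cv2) and the standard library are available. Lean on these libraries where they do the work, as an engineer would, in place of code of your own. Each camera call takes 0.05 s, during which the arm holds its last target.

### The job

The little comparator stand (a granite plate with a dial gauge on a column) rocks on the bench because the leaning screw foot at its front right corner hangs clear. Turn that foot's knurled knob clockwise until the stand is firm, with a fair share of its weight on each of its four feet and none of them barely touching; let go, and then press gently with your fingertips on top of the plate at that corner, about as hard as on a doorbell, and hold for a moment to prove that it no longer rocks. Take your hand away; do not push the stand along the bench, keep the bushes and the plug gauge where they stand on it, and leave the two bushes beside it alone.

Things in the scene. Friction and masses are not known exactly. Their poses are not given: they have to be found in the camera images.
- plate_stand: Comparator stand, about 4.5 kg, loose: granite plate on a low grey frame with four feet, a dial gauge on a column 260 mm high at its back left. Origin: on the bench plane under the plate's middle; x along its short side away from the robot, y along its long side to the left, z up; yaw within 0.35 rad. Front right, an inclined boss with a screw foot sticks out beyond the right (-y) edge.
- granite: The dark plate, 170 x 200 x 28 mm (x, y, z), fixed on the frame; origin: middle of its underside, 56 mm up; axes as plate_stand. The slack of the screw foot shows only when the corner by it is pressed: under 3 to 12 N the stand tips about the line foot_a - foot_b until foot_d meets the bench (the corner also moves outwards, 0.8 mm per mm of drop), and tips back when let go.
- knob_middle (a point): Middle of the knurled round steel knob, 34 mm diameter, 24 mm high, on top of the leaning screw, at first 122 mm up the axis (106 mm above the bench). Grip it across its diameter at any angle, fingers along the axis: come from the right and above. It moves down its axis with the screw. The plate's edge is 29 mm off the axis, 42 mm down it from here; the boss ends 33 mm down.
- foot_knob (a joint): Turn of the knob, rad: 0 at the start, grows clockwise seen from its top (right-hand thread), which feeds screw and knob down along their axis by 12 mm a turn (steep multi-start thread), so the foot comes down 1.65 mm per rad. Turns to 8.5 rad, takes about 0.06 N m, stays where it is left.
- press_corner (a point): Where to press: on the plate's top near its front right corner, 20 mm in from both edges (x = -65, y = -80, z = 84 mm in plate_stand's frame). With 14 N at the start it drops by about the slack; feeding foot_d down some 1.2 mm more than this drop shares the load well. On a firm stand it gives under 0.6 mm between 3 and 10 N; 35 N is too hard.
- foot_d: Rubber ball, 20 mm diameter, at the screw's lower end; origin at its middle. The screw axis meets the bench plane at (-55, -85, 0) mm in plate_stand's frame and points up along (0, -0.5, 0.866): 30 degrees from vertical, top outwards. At the start the ball hangs about 1 to 7 mm above the bench, never the same.
- foot_a: Rubber foot, 26 mm diameter, front left, set and not to be altered; origin under its middle, at (-62, 75, 0) mm in plate_stand's frame. Feet and bench are springy (about 1 mm under 20 N, softest at first): from foot_d's first touch, 1.5 to 2.5 mm more downward feed shares the load well; by about 3.5 mm foot_a or foot_b lifts and the stand rocks the other way.
- foot_b: The same as foot_a at the back right corner, (62, -75, 0) mm.
- foot_c: The same as foot_a at the back left corner, (62, 75, 0) mm, diagonally opposite the screw foot; its set height differs by up to 5 mm from case to case.
- bush_1: Steel bush, 42 mm diameter, 30 mm high, standing on the plate at the front left. Origin: middle of its underside.
- bush_3: Flanged steel bush, 42 mm diameter, 22 mm high, standing on the plate under the dial gauge. Origin: middle of its underside.
- plug_gauge: Steel plug gauge, 99 mm long, 19 mm thick, lying on the plate at the back right. Origin: middle of its underside.
- bush_2: Flanged brass-coloured bush, 48 mm diameter, 38 mm high, standing on the bench to the right of the plate. Bystander. Origin: middle of its underside.
- bush_4: Low steel bush, 46 mm diameter, 18 mm high, standing on the bench to the left of the plate. Bystander. Origin: middle of its underside.
Mind the look-alikes: they are no part of the job. Leave any turquoise look-alike of the bush_3 alone.

How it is judged:
By the outcome, as a careful person would: the job done as asked, in the order asked, and still so for the second after the job is handed in, with the robot touching nothing.
It also fails if it takes over 72 s, if anything falls off the work surface, if the arm or the gripper's body presses on something with over 40 N, if the wrist force passes 120 N, or if a joint passes its speed limit or range.

## Working session

There is one attempt and no reset: what is moved stays moved. The work goes in short steps, each a Python script; the robot and the scene stay as the last script left them, time stands still between calls to the robot, and variables do not carry over. Pictures are saved under pics/ and viewed, and the job is handed in when it is done.

```bash
ls; mkdir -p pics; cat > h.py <<'E'
import numpy as np, cv2
from scipy.spatial.transform import Rotation as R
from station import ctrl, gripper_open, grasp, eyes, job, status
def snap(n,f):
    s=eyes.snapshot(n); cv2.imwrite('pics/'+f+'.png',s['img']); np.savez('pics/'+f+'.npz',**{k:v for k,v in s.items()}); return s
E
python3 - <<'E'
from h import *
for n in('side','top'):
    s=snap(n,n+'0'); print(n,s['fx'],s['cx'],s['cy'],np.linalg.inv(s['extrinsics']).round(3))
print(status.current_time(),ctrl.tip_extent,status.current_tool_rot(),status.current_opening())
E
```

```text
pics
side 362.3803992248902 254.97926917700923 191.82561875276335 [[-0.997  0.065 -0.041  0.669]
 [ 0.074  0.675 -0.734  0.653]
 [-0.02  -0.735 -0.678  0.692]
 [ 0.     0.     0.     1.   ]]
top 442.437888311763 256.5216880793855 191.44646494209894 [[-0.024 -0.996  0.084  0.528]
 [-1.     0.024  0.002  0.007]
 [-0.004 -0.084 -0.996  1.289]
 [ 0.     0.     0.     1.   ]]
0.1 0.0726 [-3.06124851e+00 -6.98828202e-01  7.93991283e-04] 0.08510032391192386
```

View pics/side0.png

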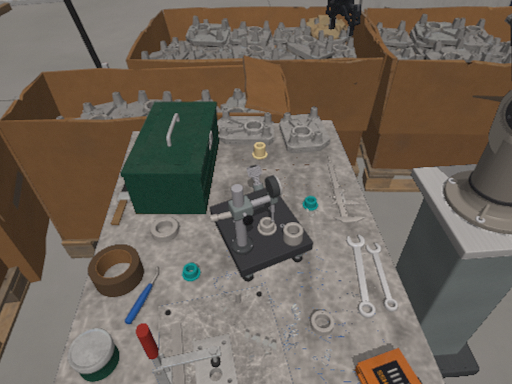

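View pics/top0.png

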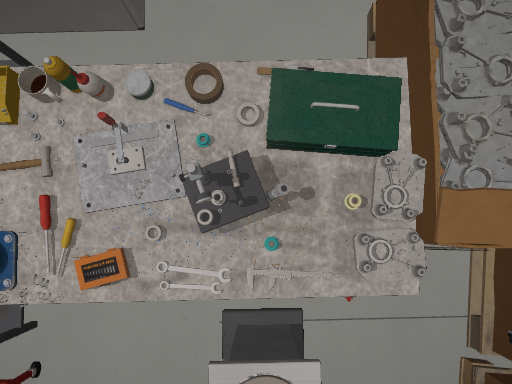

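```bash
python3 - <<'E'
import cv2,numpy as np
a=cv2.imread('pics/top0.png')[135:245,170:330]; cv2.imwrite('pics/c1.png',cv2.resize(a,(800,550),interpolation=2))
a=cv2.imread('pics/side0.png')[150:290,180:340]; cv2.imwrite('pics/c2.png',cv2.resize(a,(640,560),interpolation=2))
E
```

```text
(no output)
```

View pics/c1.png

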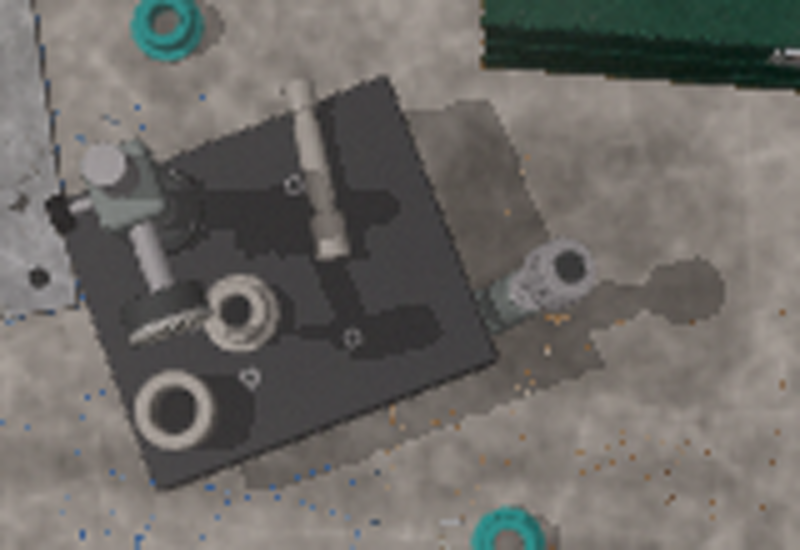

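View pics/c2.png

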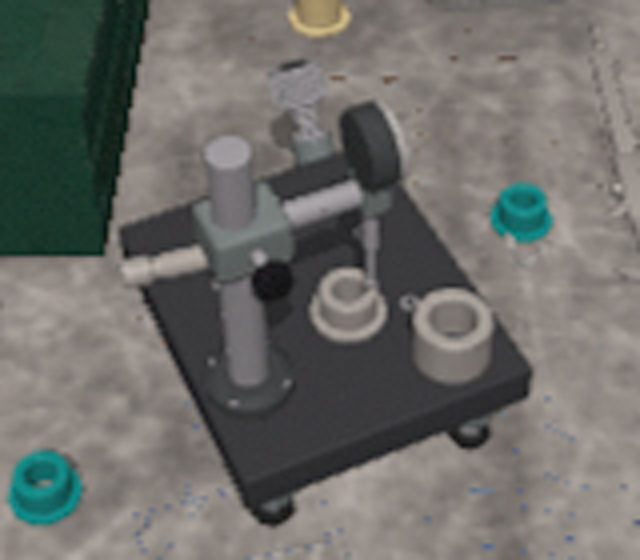

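```bash
cat > m.py <<'E'
from h import *
def unproj(s,uv,z):
    T=np.linalg.inv(s['extrinsics']); uv=np.atleast_2d(uv).astype(float)
    d=np.c_[(uv[:,0]-s['cx'])/s['fx'],(uv[:,1]-s['cy'])/s['fy'],np.ones(len(uv))]@T[:3,:3].T
    o=T[:3,3]; return o+d*((z-o[2])/d[:,2])[:,None]
def cloud(s):
    T=np.linalg.inv(s['extrinsics']);h,w=s['depth'].shape;u,v=np.meshgrid(range(w),range(h));Z=s['depth']
    P=np.stack([(u-s['cx'])/s['fx']*Z,(v-s['cy'])/s['fy']*Z,Z],-1)@T[:3,:3].T+T[:3,3]; P[Z==0]=np.nan; return P
E
python3 - <<'E'
from m import *
s=dict(np.load('pics/top0.npz'))
P=cloud(s)
bench=P[210:235,240:260].reshape(-1,3); print('bench z',np.nanmedian(bench[:,2]))
c=np.array([[387,78],[497,357],[163,488]])/5+[170-.4,135-.4]
W=unproj(s,c,.084); print(W.round(4)); print(np.linalg.norm(W[0]-W[1]),np.linalg.norm(W[1]-W[2]))
# plate plane in regions inside
g=cv2.cvtColor(s['img'],cv2.COLOR_BGR2GRAY)
m=np.zeros(g.shape,np.uint8); cv2.fillConvexPoly(m,(np.r_[c,[c[0]+c[2]-c[1]]]).astype(int),1)
sel=(m>0)&(abs(P[...,2]-.084)<.012); q=P[sel]
A=np.c_[q[:,:2]-W[[0,2]].mean(0)[:2],np.ones(len(q))]
for _ in range(5):
    k,*_=np.linalg.lstsq(A,q[:,2],rcond=None); r=q[:,2]-A@k; kk=abs(r)<2.5*np.median(abs(r))*1.5; A,q=A[kk],q[kk]
print(k,r.std(),len(q))
# edges in a mask: subpixel right edge and front edge
mm=((P[...,2]>.06)&(P[...,2]<.1)&(g<90)).astype(np.uint8); 
ys,xs=np.where(mm[140:235,180:275]); 
cn=max(cv2.findContours(mm,0,1)[0],key=cv2.contourArea); rr=cv2.minAreaRect(cn); B=cv2.boxPoints(rr); print(rr, unproj(s,B,.084).round(4))
# knob
sel=(P[...,2]>.08)&(np.arange(512)[None]>272)&(np.arange(512)[None]<295)&(np.arange(384)[:,None]>175)&(np.arange(384)[:,None]<205)
print(P[sel].mean(0),P[sel].min(0),P[sel].max(0),sel.sum())
E
```

```text
bench z 0.0015681605101390828
[[ 0.7446  0.0329  0.084 ]
 [ 0.5893 -0.0236  0.084 ]
 [ 0.5226  0.1595  0.084 ]]
0.16526319166220935 0.19486119556396905
[-0.01810886 -0.0260105   0.08381011] 0.0023420536166860097 3435
((228.72921752929688, 189.66087341308594), (61.82297897338867, 82.79308319091797), 68.74949645996094) [[ 0.6781  0.2212  0.084 ]
 [ 0.7561  0.0075  0.084 ]
 [ 0.5956 -0.0497  0.084 ]
 [ 0.5192  0.1619  0.084 ]]
[ 0.63006122 -0.0542975   0.1159283 ] [ 0.61380234 -0.07487109  0.08040853] [ 0.64838721 -0.03524769  0.12966823] 185
```

```bash
cat >> m.py <<'E'
YAW=0.349; C=np.array([0.6336,0.0962,0.])
Rs=R.from_euler('z',YAW).as_matrix()
def W(p): return C+Rs@(np.array(p,float)/1000)
AX=Rs@np.array([0,-.5,np.sqrt(.75)])
def trot(phi,ax=None):
    z=-(AX if ax is None else ax); x0=Rs@np.array([1.,0,0]); x0=x0-z*(x0@z); x0/=np.linalg.norm(x0)
    return R.from_rotvec(phi*z)*R.from_matrix(np.c_[x0,np.cross(z,x0),z])
def clear(): pass
E
python3 - <<'E'
from m import *
K=W([-55,-85-61,105.66]); print(K)
for back in(.16,.054):
  for ph in np.arange(-180,180,30):
    q=ctrl.solve_ik(K+AX*back,trot(np.radians(ph)).as_rotvec()); print(back,ph,None if q is None else np.round(q,2))
for ph in range(-180,180,45):
    q=ctrl.solve_ik(W([-65,-80,84])+[0,0,.0726+.05],trot(np.radians(ph),np.array([0,0,1.])).as_rotvec()); print(ph,None if q is None else np.round(q,2))
E
```

```text
[ 0.63184157 -0.05980612  0.10566   ]
0.16 -180 [ 0.74  0.82 -0.81  1.39  0.08  1.34  1.94]
0.16 -150 [ 0.68  0.78 -0.69  1.4  -0.01  1.33  1.49]
0.16 -120 [ 0.64  0.76 -0.63  1.4  -0.05  1.33  1.  ]
0.16 -90 [ 0.62  0.75 -0.58  1.4  -0.08  1.33  0.5 ]
0.16 -60 [ 0.53  0.72 -0.43  1.41 -0.18  1.33  0.05]
0.16 -30 [ 0.44  0.7  -0.28  1.42 -0.27  1.34 -0.4 ]
0.16 0 [ 0.36  0.68 -0.15  1.43 -0.34  1.35 -0.87]
0.16 30 [ 0.31  0.68 -0.08  1.43 -0.39  1.36 -1.35]
0.16 60 [ 0.25  0.68  0.03  1.44 -0.44  1.37 -1.83]
0.16 90 [ 0.17  0.68  0.15  1.44 -0.51  1.39 -2.3 ]
0.16 120 [ 0.1   0.69  0.27  1.45 -0.58  1.42 -2.77]
0.16 150 [ 0.9   0.99 -1.19  1.38  0.39  1.42  2.23]
0.054 -180 [ 0.7   0.88 -0.8   1.53  0.12  1.14  1.91]
0.054 -150 [ 0.63  0.83 -0.67  1.54  0.01  1.13  1.47]
0.054 -120 [ 0.61  0.82 -0.63  1.54 -0.02  1.12  0.97]
0.054 -90 [ 0.6   0.82 -0.62  1.54 -0.03  1.12  0.46]
0.054 -60 [ 0.5   0.78 -0.46  1.55 -0.16  1.12  0.04]
0.054 -30 [ 0.41  0.75 -0.32  1.56 -0.27  1.13 -0.4 ]
0.054 0 [ 0.33  0.74 -0.2   1.56 -0.35  1.14 -0.86]
0.054 30 [ 0.29  0.73 -0.13  1.57 -0.4   1.15 -1.34]
0.054 60 [ 0.22  0.73 -0.03  1.57 -0.46  1.17 -1.81]
0.054 90 [ 0.14  0.73  0.1   1.58 -0.54  1.19 -2.27]
0.054 120 [ 0.06  0.74  0.21  1.59 -0.61  1.22 -2.74]
0.054 150 [ 0.88  1.08 -1.2   1.52  0.49  1.25  2.15]
-180 [ 0.44  0.57 -0.73  1.79  0.46  0.96  1.44]
-135 [ 0.42  0.56 -0.7   1.79  0.43  0.95  0.67]
-90 [ 0.33  0.53 -0.58  1.8   0.35  0.92 -0.05]
-45 [ 0.24  0.5  -0.46  1.8   0.27  0.9  -0.77]
0 [ 0.12  0.48 -0.29  1.81  0.17  0.88 -1.47]
45 [-0.    0.47 -0.13  1.82  0.08  0.86 -2.18]
90 [-0.13  0.46  0.04  1.83 -0.03  0.85 -2.87]
135 [ 0.7   0.78 -1.19  1.77  0.8   1.16  1.97]
```

```bash
python3 - <<'E'
from m import *
K=W([-55,-146,105.66])
ctrl.movep(K+AX*.17,trot(np.radians(-60)).as_rotvec())
p=status.current_eef_pos(); r=status.current_tool_rot()
s=snap('wrist','w1'); print(p,r,status.current_time()); print(s['T_tool_cam'].round(4),s['fx'],s['cx'],s['cy'])
np.savez('pics/w1pose.npz',p=p,r=r)
E
```

```text
[ 0.66059266 -0.14145678  0.25292489] [-2.02484091 -1.69462477 -0.24153199] 2.3417
[[ 3.000e-04 -9.625e-01 -2.711e-01  6.870e-02]
 [ 1.000e+00  3.000e-04 -2.000e-04 -1.000e-03]
 [ 2.000e-04 -2.711e-01  9.625e-01 -6.950e-02]
 [ 0.000e+00  0.000e+00  0.000e+00  1.000e+00]] 297.3186396354542 255.39442117842174 188.22747346415593
```

View pics/w1.png

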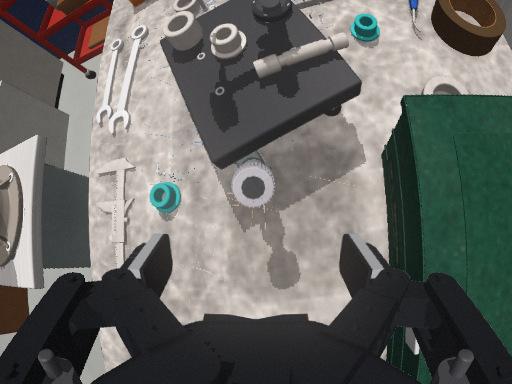

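```bash
cat >> m.py <<'E'
def wray(s,pose,uv):
    uv=np.atleast_2d(uv).astype(float); d=(uv-[s['cx'],s['cy']])/s['fx']; th=np.linalg.norm(d,axis=1)+1e-9
    v=np.c_[d/th[:,None]*np.sin(th)[:,None],np.cos(th)]
    T=s['T_tool_cam']; Rt=R.from_rotvec(pose[1]).as_matrix()
    o=np.array(pose[0])+Rt@T[:3,3]; return o,(v@T[:3,:3].T)@Rt.T
def onplane(o,v,p0,n): return o+v*(((p0-o)@n)/(v@n))[:,None]
E
python3 - <<'E'
from m import *
s=dict(np.load('pics/w1.npz')); q=np.load('pics/w1pose.npz'); pose=(q['p'],q['r'])
im=s['img']; 
cv2.imwrite('pics/w1c.png',cv2.resize(im[60:230,150:370],None,fx=3.5,fy=3.5,interpolation=2))
D=s['depth']; o,v=wray(s,pose,[[253,186]]); print('depth knob',D[183:190,250:257].mean(),D[186,265:275])
K=W([-55,-146,105.66]); print(K,onplane(o,v,K+AX*.012,AX))
E
```

```text
depth knob 0.23441526 [0.23612288 0.23545963 0.23574309 0.23645392 0.23586918 0.23530723
 0.23707473 0.236825   0.23687433 0.23716816]
[ 0.63184157 -0.05980612  0.10566   ] [[ 0.63215681 -0.06113259  0.1187345 ]]
```

View pics/w1c.png

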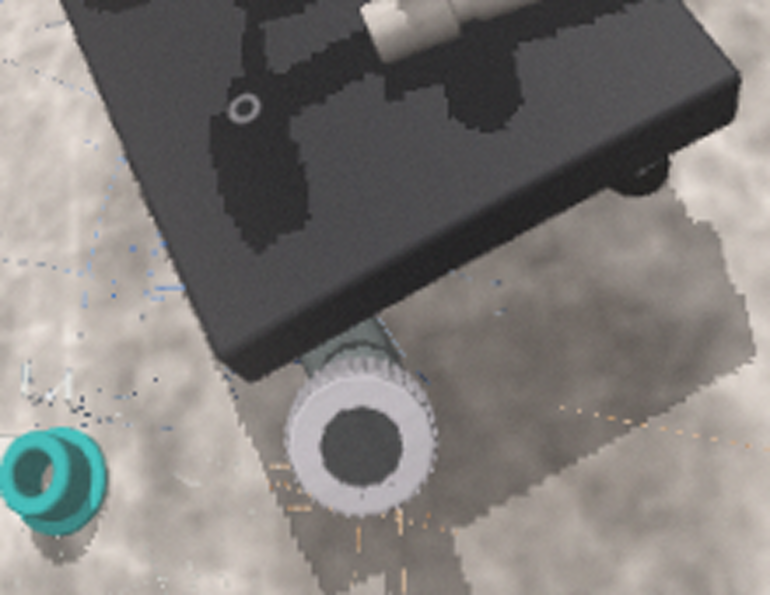

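```bash
python3 - <<'E'
from m import *
s=dict(np.load('pics/w1.npz')); q=np.load('pics/w1pose.npz'); pose=(q['p'],q['r'])
K=W([-55,-146,105.66]);o,v=wray(s,pose,[[253.2,187.0]]); 
P=onplane(o,v,K+AX*.012,AX)[0]; print('knobmid',P-AX*.012,'pred',K)
T=K+AX*.012; d=np.linalg.norm(P-o);print('dist',d)
o,v=wray(s,pose,[[212.4,160.4],[360.7,80.9],[161,42]]); Q=onplane(o,v,np.array([0,0,.084]),np.array([0,0,1.])); print(Q)
e=Q[1]-Q[0]; print(np.linalg.norm(e),np.arctan2(e[1],e[0]), np.linalg.norm(Q[2]-Q[0]))
for n,p in(('FR',[-85,-100,84]),('BR',[85,-100,84]),('FL',[-85,100,84])): print(n,W(p))
# knob top depth point by neighbourhood annulus
D=s['depth']; 
for uv in([268,187],[239,187],[253,202],[253,174]):
    o,v=wray(s,pose,[uv]); u=v[0]; cz=(R.from_rotvec(pose[1]).as_matrix()@s['T_tool_cam'][:3,2])@u
    X=o+u*np.median(D[uv[1]-1:uv[1]+2,uv[0]-1:uv[0]+2])/cz; print(uv,X,'axial height rel pred top',(X-T)@AX)
E
```

```text
knobmid [ 0.63007861 -0.05623557  0.10794524] pred [ 0.63184157 -0.05980612  0.10566   ]
dist 0.2369343398075616
[[ 0.58601912 -0.02070928  0.084     ]
 [ 0.7431715   0.0331503   0.084     ]
 [ 0.52340998  0.15707746  0.084     ]]
0.16612563601510963 0.33017643251598733 0.18848880892584519
FR [ 0.58792004 -0.02683797  0.084     ]
BR [0.74767161 0.03129494 0.084     ]
FL [0.51952839 0.16110506 0.084     ]
[268, 187] [ 0.64357169 -0.06331823  0.1158886 ] axial height rel pred top 0.0005140242599043135
[239, 187] [ 0.62158667 -0.06087864  0.12236513] axial height rel pred top 0.00121762383019351
[253, 202] [ 0.62952007 -0.07308189  0.11407951] axial height rel pred top 0.001132304248202141
[253, 174] [ 0.6345291  -0.05283573  0.12399274] axial height rel pred top 0.0010610460341219214
```

```bash
cat > fit.py <<'E'
from m import *
from scipy.optimize import least_squares
nl=np.array([-150,-124,0])/194.6; ld=np.array([124,-150,0])/194.6/1.0
def tilt(theta):  # rotate about a-b line raising the front right
    ax=np.cross(nl,[0,0,1.]); ax/=np.linalg.norm(ax); return R.from_rotvec(ax*theta)
a0=np.array([-62,75,0.])
def place(par,p):
    x,y,yaw,th=par; q=tilt(th).apply(np.array(p,float)-a0)+a0
    return np.array([x,y,0])+R.from_euler('z',yaw).apply(q/1000)
E
python3 - <<'E'
from fit import *
print('raise check',tilt(.03).apply(np.array([-65,-80,84])-a0)+a0)
st=dict(np.load('pics/top0.npz')); sw=dict(np.load('pics/w1.npz')); q=np.load('pics/w1pose.npz'); pose=(q['p'],q['r'])
P=cloud(st); g=P[125:255,170:300].reshape(-1,3); g=g[abs(g[:,2])<.012]
A=np.c_[g[:,:2]-[.63,.1],np.ones(len(g))]; print('bench plane',np.linalg.lstsq(A,g[:,2],rcond=None)[0],len(g))
pts=[[-85,-100,84],[85,-100,84],[-85,100,84]]
ct=np.array([[497,357],[387,78],[163,488]])/5+[169.6,134.6]
cw=np.array([[212.4,160.4],[360.7,80.9],[161,42]])
S=[(p,'t',c,1.) for p,c in zip(pts,ct)]+[(p,'w',c,w) for p,c,w in zip(pts,cw,(1,1,.3))]+[([-55,-85-67,106+10.4],'w',[253.2,187.],1.)]
Tt=np.linalg.inv(st['extrinsics'])
def res(par,full=False):
    out=[]
    for p,k,c,w in S:
        X=place(par,p)
        if k=='t':o=Tt[:3,3]; v=np.array([(c[0]-st['cx'])/st['fx'],(c[1]-st['cy'])/st['fy'],1])@Tt[:3,:3].T; v/=np.linalg.norm(v)
        else: o,v=wray(sw,pose,[c]); v=v[0]
        d=X-o; out.append((d-v*(d@v))*1000*w)
    return np.array(out) if full else np.ravel(out)
for th in(0,.015,.03,None):
    f=(lambda z:res([*z[:3],th])) if th is not None else res
    r=least_squares(f,[.6336,.0962,.349,.02][:4 if th is None else 3],x_scale=[.001,.001,.01,.01][:4 if th is None else 3])
    par=[*r.x[:3],th if th is not None else r.x[3]]
    print(np.round(par,4),r.cost,'knob',place(par,[-55,-146,105.66]).round(4),'press',place(par,[-65,-80,84]).round(4)); 
print(res(par,True).round(1))
E
```

```text
raise check [-63.02296879 -78.3656542   86.99384832]
bench plane [0.00044176 0.00081678 0.00084412] 10279
[0.6329 0.0987 0.3439 0.    ] 36.03698165388554 knob [ 0.6304 -0.0573  0.1057] press [0.5987 0.0015 0.084 ]
[0.6324 0.0974 0.3449 0.015 ] 32.66782409425462 knob [ 0.6308 -0.0572  0.1077] press [0.5989 0.0012 0.0855]
[0.6318 0.096  0.3458 0.03  ] 30.34003863288827 knob [ 0.6311 -0.0572  0.1097] press [0.599  0.0009 0.087 ]
[0.6308 0.0938 0.3473 0.0548] 28.839080885559312 knob [ 0.6318 -0.057   0.1129] press [0.5993 0.0006 0.0894]
[[-1.7 -1.6 -0. ]
 [ 2.3 -0.3  0.4]
 [-3.5  3.3  0.4]
 [-1.4 -1.8 -0.1]
 [ 3.8 -0.8  0.4]
 [-0.6  0.6  1. ]
 [ 0.7  1.   0.1]]
```

```bash
cat >> fit.py <<'E'
PAR=[.6318,.096,.3458,.03]
N=R.from_euler('z',PAR[2]).apply(nl)
TD=trot(np.radians(-45),np.array([0,0,1.])).as_rotvec()
PRESS=place(PAR,[-65,-80,84])
def F(): return np.array(status.current_contact_force())
E
python3 - <<'E'
from fit import *
grasp(20)
p=PRESS+[0,0,.0726+.06]
ctrl.movep(p,TD); ctrl.dwell(.2); print(status.current_time(),status.current_eef_pos(),F(),status.current_opening())
s=snap('wrist','w2')
ctrl.movel(PRESS+[0,0,.0726+.008],feed=.06); ctrl.dwell(.2); print(status.current_time(),status.current_eef_pos(),F()); snap('side','s2')
E
python3 -c "
import cv2;a=cv2.imread('pics/s2.png')[120:290,180:350];cv2.imwrite('pics/s2c.png',cv2.resize(a,None,fx=3.4,fy=3.4,interpolation=2))"
```

```text
4.025 [ 0.59986927 -0.00134905  0.21937729] [ 1.00084837 -0.60029681 -0.25499003] -0.00033882590476860445
5.2917 [0.59928204 0.0009053  0.16802826] [ 0.58814093 -0.56425452  0.52648862]
```

View pics/w2.png

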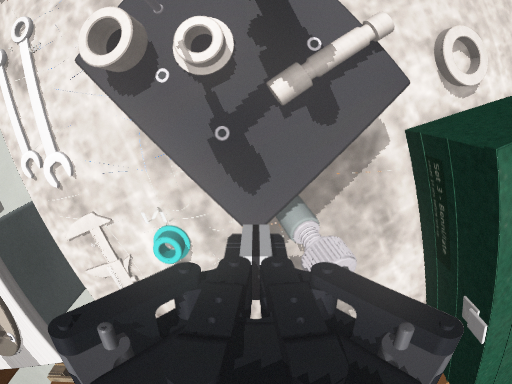

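View pics/s2c.png

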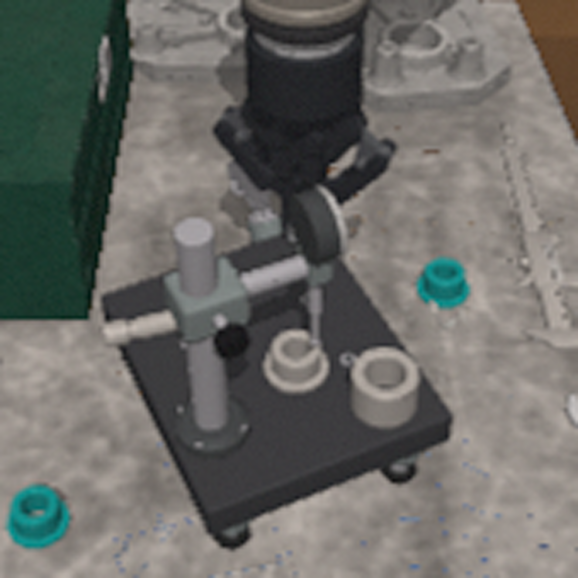

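```bash
python3 - <<'E'
from fit import *
p=np.array(status.current_eef_pos()); p0=None
import csv; L=[]
for i in range(60):
    st=.0007 if p0 is None else .0005
    p=p+[0,0,-st]
    if p0 is not None: p=p+N*.8*st
    ctrl.movel(p,feed=.02)
    f=F(); e=np.array(status.current_eef_pos())
    if f[2]>2 or p0 is not None:
        if p0 is None:p0=p.copy()
        print(round(status.current_time(),2),(e*1000).round(2),(p[2]*1000).round(2),f.round(1))
    if f[2]>14 or e[2]<.150: break
np.savez('pics/press1.npz',p=p)
E
```

```text
8.59 [599.27   0.77 158.99] 158.86 [-0.8 -0.6  2.4]
8.84 [599.19   0.62 158.66] 158.36 [-1.   0.9  4.5]
9.09 [5.9897e+02 2.7000e-01 1.5810e+02] 157.86 [-0.3  0.2  4.6]
9.34 [ 5.9874e+02 -1.2000e-01  1.5753e+02] 157.36 [-1.1  0.3  4.5]
9.59 [ 5.9848e+02 -5.6000e-01  1.5695e+02] 156.86 [-1.8  0.2  5. ]
9.84 [598.27  -0.92 156.39] 156.36 [-0.3 -0.7  3.4]
10.09 [598.03  -1.29 155.87] 155.86 [-1.2 -0.6  5.8]
10.34 [597.85  -1.63 155.39] 155.36 [-0.8 -0.8  4.6]
10.59 [597.65  -1.99 154.9 ] 154.86 [ 0.  -1.   4.9]
10.84 [597.41  -2.32 154.37] 154.36 [-0.9 -1.6  5.3]
11.09 [597.22  -2.68 153.92] 153.86 [-0.4 -2.1  5.1]
11.34 [597.16  -2.85 153.75] 153.36 [-2.  -1.   7.5]
11.59 [597.11  -2.93 153.58] 152.86 [-2.2 -0.1 10. ]
11.84 [597.06  -3.06 153.45] 152.36 [-2.8 -0.7 12.2]
12.09 [596.96  -3.12 153.31] 151.86 [-3.8 -0.2 14.5]
```

```bash
cat >> fit.py <<'E'
AXT=R.from_euler('z',PAR[2]).apply(tilt(PAR[3]).apply([0,-.5,np.sqrt(.75)]))
KN=place(PAR,[-55,-146,105.66])
E
python3 - <<'E'
from fit import *
p=np.load('pics/press1.npz')['p']
ctrl.movel(p+[0,0,.0065]-N*.8*.0065,feed=.02); ctrl.movel(PRESS+[0,0,.15],feed=.2)
gripper_open()
PH=np.radians(-150)
print(AX,AXT,KN)
ctrl.movep(KN+AXT*.17,trot(PH,AXT).as_rotvec())
pose=(status.current_eef_pos(),status.current_tool_rot()); s=snap('wrist','w3'); np.savez('pics/w3pose.npz',p=pose[0],r=pose[1])
print(status.current_time(),np.round(status.current_joint_positions(),2),pose[0],KN+AXT*.17)
E
python3 -c "
import cv2;a=cv2.imread('pics/w3.png');cv2.imwrite('pics/w3c.png',cv2.resize(a[120:250,180:330],None,fx=4.5,fy=4.5,interpolation=2))"
```

```text
[ 0.17097913 -0.46985757  0.8660254 ] [ 0.18277401 -0.44792132  0.87519149] [ 0.63118707 -0.05721949  0.10967428]
15.8417 [ 0.69  0.79 -0.76  1.37  0.05  1.37  1.43] [ 0.66218287 -0.13255482  0.25851371] [ 0.66225865 -0.13336612  0.25845683]
```

View pics/w3c.png

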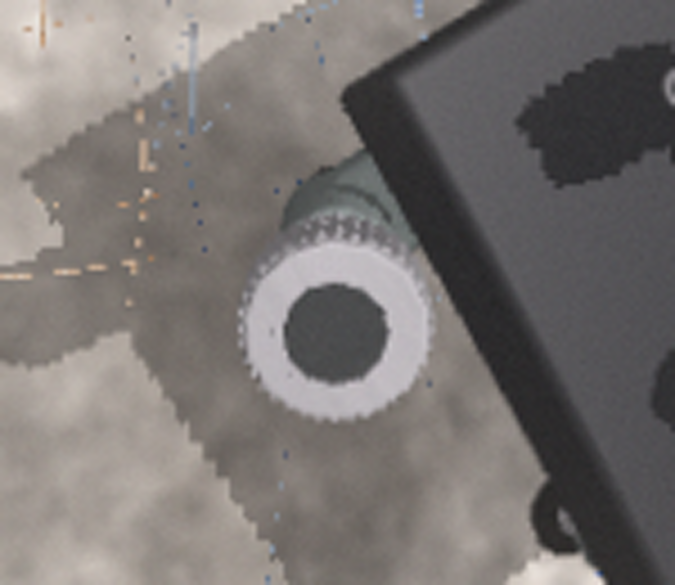

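```bash
python3 - <<'E'
from fit import *
s=dict(np.load('pics/w3.npz')); q=np.load('pics/w3pose.npz'); pose=(q['p'],q['r'])
o,v=wray(s,pose,[[254.3,193.4]]); P=onplane(o,v,KN+AXT*.012,AXT)[0]-AXT*.012; print(P,(P-KN)*1000)
s=dict(np.load('pics/w1.npz')); q=np.load('pics/w1pose.npz'); pose=(q['p'],q['r'])
o,v=wray(s,pose,[[253.2,187.]]); P2=onplane(o,v,KN+AXT*.012,AXT)[0]-AXT*.012; print(P2,(P2-KN)*1000)
for D,pp in((np.load('pics/w3.npz')['depth'],[(268,193),(240,193),(254,207)]),): print([D[b,a] for a,b in pp])
E
```

```text
[ 0.62951541 -0.05714733  0.11006032] [-1.67166     0.0721632   0.38604059]
[ 0.63044624 -0.05698644  0.10994827] [-0.74083476  0.23305048  0.27398989]
[np.float32(0.23853342), np.float32(0.23802389), np.float32(0.24072416)]
```

```bash
cat >> fit.py <<'E'
KN=np.array([.6300,-.0571,.1100])
E
python3 - <<'E'
from fit import *
r=trot(np.radians(-150),AXT).as_rotvec()
ctrl.movel(KN+AXT*(.054+.004),r,feed=.1); ctrl.dwell(.2); f0=F(); m0=np.array(status.current_moment())
print(f0.round(2),status.current_eef_pos(),status.current_time())
grasp(25); ctrl.dwell(.2); print((F()-f0).round(2),(np.array(status.current_moment())-m0).round(3),status.current_opening(),status.current_eef_pos(),(KN+AXT*.058))
np.savez('pics/f0.npz',f0=f0,m0=m0)
snap('wrist','w4')
E
```

```text
[0.37 0.35 0.06] [ 0.64087718 -0.08333954  0.16117366] 17.3083
[-1.05 -1.46  1.61] [-0.166  0.087  0.136] 0.03333886862204603 [ 0.64059779 -0.08337907  0.16078271] [ 0.64060089 -0.08307944  0.16076111]
```

View pics/w4.png

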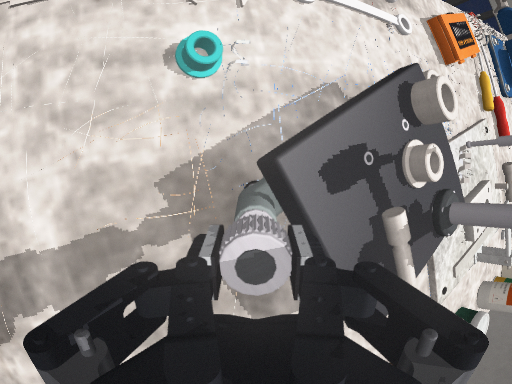

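```bash
cat > turn.py <<'E'
from fit import *
import sys
a,b=float(sys.argv[1]),float(sys.argv[2])
z=np.load('pics/f0.npz'); f0=z['f0']
off=np.load('pics/off.npy') if a>0 else np.zeros(3)
n=int(np.ceil((b-a)/.2))
for i in range(1,n+1):
    t=a+(b-a)*i/n
    ctrl.movel(KN+AXT*(.058-.012*t/2/np.pi)+off,trot(np.radians(-150)+t,AXT).as_rotvec(),feed=.03)
    f=F()-f0; fl=f-AXT*(f@AXT); 
    if np.linalg.norm(fl)>3: off=off+fl*.00003   # yield slightly toward the push
    print(round(t,2),round(status.current_time(),1),f.round(1),'ax %.1f'%(f@AXT),np.round(status.current_joint_positions()[6],2),(off*1000).round(2))
    if np.linalg.norm(f)>25: print('STOP');break
np.save('pics/off.npy',off)
E
python3 turn.py 0 1.0
```

```text
0.2 18.4 [-0.9 -2.   1.3] ax 1.9 1.24 [0. 0. 0.]
0.4 18.8 [ 0.4 -2.1  1.7] ax 2.5 1.08 [0. 0. 0.]
0.6 19.1 [-0.1 -0.7  2. ] ax 2.0 0.91 [0. 0. 0.]
0.8 19.5 [ 0.6 -0.6  1.2] ax 1.5 0.74 [0. 0. 0.]
1.0 19.8 [2.2 0.1 0.9] ax 1.2 0.57 [0. 0. 0.]
```

```bash
python3 turn.py 1.0 4.17; python3 - <<'E'
from fit import *
snap('wrist','w5'); print(status.current_opening(),status.current_eef_pos())
E
```

```text
1.2 20.2 [ 3.1  0.4 -0.3] ax 0.2 0.4 [ 0.09  0.01 -0.01]
1.4 20.5 [ 4.9  1.6 -1.4] ax -1.0 0.24 [ 0.24  0.05 -0.03]
1.59 20.9 [ 4.6  2.1 -1.1] ax -1.1 0.07 [ 0.39  0.09 -0.03]
1.79 21.2 [ 5.4  0.8 -1. ] ax -0.3 -0.11 [ 0.55  0.12 -0.06]
1.99 21.6 [ 4.4  0.3 -1. ] ax -0.2 -0.28 [ 0.68  0.12 -0.08]
2.19 21.9 [ 5.   1.1 -0.6] ax -0.1 -0.45 [ 0.84  0.15 -0.1 ]
2.39 22.3 [ 5.1  0.2 -0.9] ax 0.1 -0.62 [ 0.99  0.16 -0.12]
2.58 22.6 [ 4.9 -0.3 -0.9] ax 0.2 -0.79 [ 1.13  0.15 -0.16]
2.78 23.0 [ 4.5  0.7 -1.1] ax -0.5 -0.96 [ 1.27  0.17 -0.18]
2.98 23.3 [ 4.9 -1.5 -0.9] ax 0.7 -1.14 [ 1.41  0.13 -0.23]
3.18 23.7 [ 4.5 -1.4 -0.7] ax 0.8 -1.31 [ 1.54  0.1  -0.27]
3.38 24.0 [ 3.9 -2.8  0.5] ax 2.4 -1.48 [ 1.65  0.05 -0.32]
3.58 24.4 [ 3.8 -4.4  2.1] ax 4.5 -1.66 [ 1.74 -0.02 -0.37]
3.77 24.7 [ 2.4 -4.7  4.2] ax 6.3 -1.83 [ 1.74 -0.02 -0.37]
3.97 25.1 [ 2.  -5.7  6.7] ax 8.8 -2.01 [ 1.74 -0.02 -0.37]
4.17 25.4 [ 1.3 -4.9  7.9] ax 9.4 -2.18 [ 1.74 -0.02 -0.37]
0.033164420044052366 [ 0.6406078  -0.0801656   0.15424568]
```

View pics/w5.png

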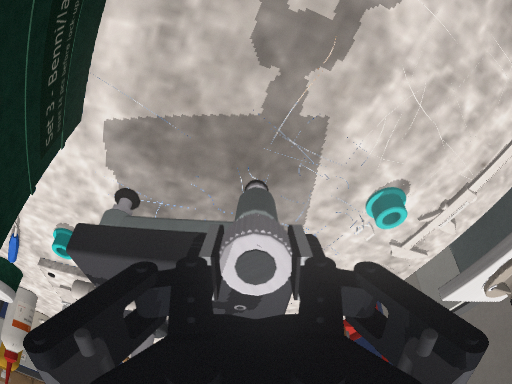

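```bash
python3 - <<'E'
from fit import *
p=np.array(status.current_eef_pos())
# relax the axial load a bit before releasing
off=np.load('pics/off.npy')
ctrl.movel(KN+AXT*(.058-.012*4.17/2/np.pi+.0007)+off,feed=.02); print(F())
gripper_open(); ctrl.dwell(.2); print(F())
ctrl.movel(KN+AXT*.16,feed=.2); 
grasp(20)
ctrl.movep(PRESS+[0,0,.0726+.06],TD); ctrl.dwell(.3); print(status.current_time(),F()); snap('wrist','w6'); snap('top','t6')
E
```

```text
[ 1.73881221 -3.50954409  5.65687645]
[0.26312958 0.82257858 0.31594535]
29.7167 [-0.21454238  0.30905551  0.12090897]
```

View pics/w6.png

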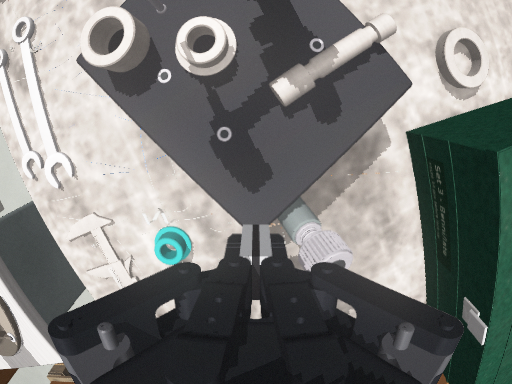

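```bash
python3 - <<'E'
from fit import *
p=PRESS.copy(); p[2]=.1625; ctrl.movel(p,feed=.06); ctrl.dwell(.3)
f0=F(); print('f0',f0.round(2),status.current_eef_pos())
for i in range(60):
    p=p-[0,0,.0004]; ctrl.movel(p,feed=.01); f=np.mean([F() for _ in range(4)],0)-f0; e=np.array(status.current_eef_pos())
    if f[2]>1: print(round(status.current_time(),2),(e*1000).round(2),(p[2]*1000).round(2),f.round(1))
    if f[2]>10.5: break
    if e[2]<.1545:break
for _ in range(4):
    ctrl.dwell(.3); print((np.array(status.current_eef_pos())*1000).round(2),(F()-f0).round(1))
np.save('pics/p2.npy',p)
E
```

```text
f0 [0.14 0.29 0.3 ] [0.59917365 0.00090217 0.16272623]
32.72 [599.13   0.85 160.33] 160.1 [-1.7 -0.7  2.8]
32.97 [599.17   0.84 160.22] 159.7 [-2.  -0.4  5.7]
33.22 [599.16   0.79 160.09] 159.3 [-3.4 -0.6  8.2]
33.47 [599.18   0.8  160.  ] 158.9 [-4.  -0.1 11.3]
[599.17   0.82 159.98] [-4.3 -0.9 11. ]
[599.18   0.79 159.99] [-4.8 -0.4 10.3]
[599.18   0.77 160.03] [-3.5 -1.   9.9]
[599.17   0.78 160.02] [-4.2 -0.8 10.7]
```

```bash
python3 - <<'E'
from fit import *
p=np.load('pics/p2.npy')
ctrl.movel([p[0],p[1],.163],feed=.02); ctrl.movel([p[0],p[1],.26],feed=.15)
ctrl.movel([.5,-.2,.32],feed=.3); ctrl.dwell(.5); print(F(),status.current_time())
snap('top','t7');snap('side','s7')
a=cv2.imread('pics/t7.png')[135:245,170:330];b=cv2.imread('pics/top0.png')[135:245,170:330]
cv2.imwrite('pics/cmp.png',cv2.resize(np.vstack([b,a]),None,fx=2.7,fy=2.7,interpolation=2))
E
```

```text
[ 0.0144923   0.12974833 -0.65791388] 37.25
```

View pics/cmp.png

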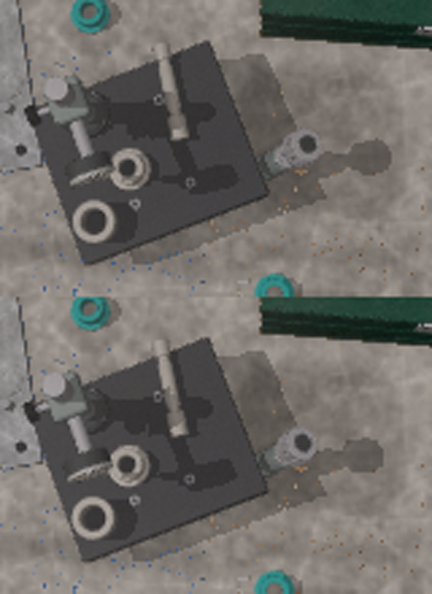

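```bash
python3 - <<'E'
from fit import *
job.hand_in(); print(status.current_time())
E
```

```text
the job is handed in; nothing more can be done
the job is handed in; nothing more can be done
```

I turned the screw foot down until the stand was firm, let go, proved it with a fingertip press, and handed the job in at about 37 s. The even load share is worked out from feed and force readings; I could not measure each foot directly.

- **Slack:** a test press on the corner at the start dropped it about 5.7 mm under 14 N.
- **Turning:** I gripped the knob once and turned it 4.17 rad clockwise, about 6.9 mm of downward feed. The force along the screw began to rise at about 3.1 rad, so the foot got roughly 1.8 mm of feed after first touch. Both figures fit your guidance: drop plus 1.2 mm, and 1.5 to 2.5 mm past touch.
- **Proof press:** after letting go I pressed the same corner with about 10–11 N and held it for over a second. It gave only about 0.35 mm between 3 and 11 N. The corner sat about 1.2 mm higher than before, as expected.
- **Final look:** before-and-after top pictures show no visible shift of the plate, bushes or plug gauge beyond the slight levelling. I did not check the two bushes beside the stand up close, but the arm did not go near them. The hand is clear of the stand.

No check failed. The one mismatch was that the plate's outline measured about 4 mm short in both cameras. The knob's position agreed to within 1–2 mm, and the side forces while turning stayed at about 6 N or less.

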